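# Clamp a thin blank in the hand-cranked clamp

## Task

Slide the thin metal blank along the raised board until one end sticks out at least 25 mm past the edge nearest the robot, then pick it up by that end and lay it flat on the clamp's bed, between the jaws and lengthwise along them. Keeping hold of the crank's loose grip sleeve whenever the crank turns, wind it clockwise (seen from above) until you feel the blank firmly nipped, without crushing it, then let go. Leave the other things where they are.

Things in the scene. Friction and masses are not known exactly. Their poses are not given: they have to be found in the camera images.
- blank: the thin blank: plain aluminium plate 120 x 45 x 3 mm, 35 to 60 g, with three small dark dots along its middle. Origin at the centre of its underside; x along its 120 mm length, y along its 45 mm width, z up.
- board: the parts board, fixed: grey plate 220 (x) x 240 (y) x 10 mm on four 14 mm standoffs at x +-95, y +-105 mm; top 46 mm above the table. Origin on the table below its centre. Its -x edge (x = -110 mm) is nearest the robot, with free room before and below it. The blank starts flat on it, lengthwise roughly along x, its end 20 to 60 mm inside that edge; three small parts lie near the y sides.
- vice: the hand-cranked clamp, fixed. Origin on the table below the bed. Bed: 70 mm wide (x from -35 to 35), along y from -162 to +168 mm, top 45 mm above the table. Jaws: x from -30 to 30 mm, 25 mm high above the bed, closing along y; rest jaw at +y. A gearbox 85 x 90 mm, 70 mm high, at y = -115 mm carries the crank on top.
- bed_mid (a point): point on the top of the bed between the rest jaw and the open moving jaw, at the clamp's x = 0, y = 80 mm, z = 45 mm: lay the blank about here, its length along the clamp's x and its centre within 40 mm of x = 0; its end may stick out past jaws and bed. The moving jaw's sprung rubber face starts between y = 25 and 38 mm; its position is not reported.
- rest_jaw: the rest (non-moving) jaw, steel, 60 x 25 x 25 mm. Origin at the middle of the lower edge of its clamping face, which looks to the clamp's -y; the face is set between 115 and 127 mm along the clamp's y at the start and stays there (stiff to well above the clamping force).
- crank: the crank arm, flat on the gearbox, 77 to 91 mm above the table; origin on its vertical turning axis, x towards the sleeve. Clockwise from above closes the moving jaw 5 mm per radian; 1.1 to 2 turns are needed. Steady friction of 0.25 N m (4.5 N at the sleeve); it stays where left. If let go above about 50 N of clamping it runs back a little and settles there.
- sleeve: the crank's grip: upright black plastic sleeve, 25 mm diameter, 45 mm tall, origin at the centre of its lower end, spinning freely on the crank's pin, so that a hand may hold it without turning while it goes round.
- sleeve_mid (a point): centre of the sleeve at half its height, about 110 mm above the table (sleeve from 88 to 133 mm).
- crank_axis (a point): point on the crank's turning axis level with the sleeve's middle, which goes round it on a level circle of 55 mm radius. Once the blank is nipped each further radian adds about 40 N of clamping and 3.6 N at the sleeve. Firm is 20 to 80 N: the force along the circle has risen 2 to 7 N over free running; over 90 N crushes the blank.
- bearing: bystander: steel ring 32 mm diameter, 10 mm high, on the board.
- gear: bystander: brass hub 34 mm diameter, 18 mm high, on the board.
- spacer: bystander: black block 45 x 18 x 14 mm, on the board.
- screwdriver: bystander: screwdriver 170 mm long on the table beyond the clamp and board.
- square: bystander: steel try square, blade 120 mm, on the table.
- oil_bottle: bystander: white bottle 120 mm tall, 52 mm diameter, on the table.
- eraser: bystander: white eraser 45 x 20 x 13 mm on the table, near the robot between clamp and board.
Not all that is in view belongs to the job. Of the things shaped like the blank, the aluminium one is meant.

How it is judged:
On the way, in this order (a step that is already met when the one before it is completed fails the run):
1. the blank lies flat on the board with its end sticking out at least 25 mm past the near edge (x of blank in the frame of board below -0.075 m and z of blank in the frame of board between 0.042 and 0.049 m and angle between blank's own z axis and vertical below 0.05 rad), for 0.2 s.
2. the blank lies flat on the clamp's bed between the jaws, let go (x of blank in the frame of vice between -0.04 and 0.04 m and y of blank in the frame of vice between 0.03 and 0.115 m and z of blank in the frame of vice between 0.042 and 0.049 m and angle between blank's own z axis and vertical below 0.06 rad and contact force between blank and the fingers below 0.1 N), for 0.2 s.
3. the blank is nipped against the rest jaw with more than 20 N while the fingers hold the sleeve (x of blank in the frame of vice between -0.04 and 0.04 m and y of blank in the frame of vice between 0.03 and 0.115 m and z of blank in the frame of vice between 0.042 and 0.049 m and angle between blank's own z axis and vertical below 0.06 rad and contact force between blank and rest_jaw above 20 N and contact force between sleeve and the fingers above 1 N), for 0.2 s.
At the end, for the whole second after the job is handed in: the blank lies flat (within 3 degrees) on the clamp's bed, its length along the jaws within 6 degrees, its centre within 40 mm of the jaws' middle, pressed on the rest jaw with 20 to 80 N, crank and blank at rest (x of blank in the frame of vice between -0.04 and 0.04 m and y of blank in the frame of vice between 0.03 and 0.115 m and z of blank in the frame of vice between 0.042 and 0.049 m and angle between blank's own z axis and vertical below 0.06 rad and contact force between blank and rest_jaw between 20 and 80 N and angle between the x axis of blank and the x axis of vice, either way round below 0.1 rad and angular speed of crank below 0.05 rad/s and linear speed of blank below 0.01 m/s); the robot touches nothing.
It fails at once if the blank is crushed: more than 90 N on the rest jaw (contact force between blank and rest_jaw above 90 N).
It fails at once if the crank turns without the fingers on its sleeve (angular speed of crank above 1.5 rad/s and contact force between sleeve and the fingers below 0.1 N).
It fails at once if another thing is moved by more than 40 mm (distance of any of bearing, gear, spacer, screwdriver, square, oil_bottle, eraser from where it was at the start of the episode above 0.04 m).
It also fails if it takes over 72 s, if anything falls off the work surface, if the arm or the gripper's body presses on something with over 40 N, if the wrist force passes 120 N, or if a joint passes its speed limit or range.

## Robot

A 6-joint arm with a two-finger parallel gripper is mounted at the origin on the work surface. World frame = base frame: x ahead of the robot, y to its left, z up, the work surface at z = 0. Lengths are in m, angles in rad, forces in N, time in s.
With the tool pointing down it reaches from about 0.325 to 0.775 m from the base axis. Payload 5.5 kg.
Tool frame: the origin (TCP) lies between the finger pads; the fingertips stand 8 mm ahead of it and the grasp point (between the pads) lies 11 mm behind it (tcp_to_tips is the distance from the TCP to the fingertips, in m); z points along the fingers, y is the direction in which the jaws open and shut (so a half turn about z gives the same grasp; the last joint's range is limited). The gripper opens to 88 mm and grips with 3 to 60 N. Pads are 20 mm wide; open, the fingers measure 115 mm over their backs; the gripper's body (75 mm by 178 mm) begins 61 mm behind the grasp point.
Start: joints at [-1.162, 0.091, 1.231, -0, 1.82, -0.057], TCP at [0.269, -0.536, 0.203] pointing down, gripper open.
Joint ranges: [-2.87, 2.87], [-0.86, 2.18], [0.17, 2.46], [-1.51, 4.65], [0.06, 2.69], [-2.65, 2.65]. Speed limits (rad/s): [2.57, 2.57, 3.01, 3.14, 3.14, 3.14].

## Interface

Orientations are given as a unit quaternion [w, x, y, z].
In Python, from bench import * gives the robot as it stands. Calls block until the motion is done:
- move_to(position, orientation): joint-space move of the TCP to a pose.
- move_l(position, speed=0.15, orientation=None): straight line of the TCP; orientation=None keeps the orientation; speed is the mean speed in m/s.
- movej(angles): joint-space move.
- gripper_open() and close(): open the fingers fully, or close them until they stop; the grip force is fixed at half the most.
- hold(seconds).
- inverse_kinematics(position, orientation): joint angles nearest the present ones, or None.
- state(): the state.
- get_image(name): name is "scene" or "top"; returns a dict with "frame" (384x512x3 uint8, blue, green, red), "depth" (384x512 float32, m along the optical axis (not along the pixel's ray), 0 where there is no reading), "camera_matrix" (3x3 intrinsics, pixels), "view" (4x4, takes a point from world to camera coordinates). Camera axes: x right, y up, looking along -z (the intrinsics and any distortion apply to the point x, -y, -z); pixel columns grow to the right and rows downward; lengths in m; the calibration is good to about 2 mm. A picture is of the moment at which its call begins.
A pose or a line that the arm cannot do raises IKError and nothing moves.
- job_done(): hands the job in, once; it reports no verdict.
The state is a dict: "time": time; "joint_pos": joint angles; "dq": joint speeds; "joint_torque": joint torques, N m; "ee_pos": TCP position; "ee_rot": TCP orientation; "ft_force": force on the tool from outside, world axes, zero at the start; "moment": the same for the moment, N m; "finger_gap": finger opening in m.
Only numpy, scipy, OpenCV 4.12 (cv2) and the standard library are available. Lean on these libraries where they do the work, as an engineer would, in place of code of your own. Each camera call takes 0.05 s, during which the arm holds its last target.

## Working session

There is one attempt and no reset: what is moved stays moved. The work goes in short steps, each a Python script; the robot and the scene stay as the last script left them, time stands still between calls to the robot, and variables do not carry over. Pictures are saved under pics/ and viewed, and the job is handed in when it is done.

```bash
ls; mkdir -p pics; python3 - <<'E'
from bench import *
import cv2,numpy as np
for n in("scene","top"):
    d=get_image(n); cv2.imwrite(f"pics/{n}0.png",d["frame"]); np.savez(f"pics/{n}0.npz",**d)
    print(n,d["camera_matrix"].round(1).tolist(),np.round(d["view"],3).tolist(),d.keys())
print(state())
E
```

```text
pics
scene [[394.7, 0.0, 253.7], [0.0, 394.7, 196.2], [0.0, 0.0, 1.0]] [[0.101, 0.995, -0.013, -0.115], [-0.711, 0.081, 0.698, 0.335], [0.696, -0.062, 0.716, -1.496], [0.0, 0.0, 0.0, 1.0]] dict_keys(['frame', 'depth', 'camera_matrix', 'view'])
top [[373.9, 0.0, 264.4], [0.0, 373.9, 190.6], [0.0, 0.0, 1.0]] [[0.005, -1.0, 0.02, 0.036], [0.992, 0.008, 0.127, -0.574], [-0.127, 0.019, 0.992, -0.939], [0.0, 0.0, 0.0, 1.0]] dict_keys(['frame', 'depth', 'camera_matrix', 'view'])
{'time': 0.1, 'joint_pos': array([-1.16170453e+00,  9.18024478e-02,  1.23176062e+00, -5.04861679e-05,
        1.81978595e+00, -5.66850424e-02]), 'dq': array([-1.34083738e-03, -1.02600695e-04, -9.51363978e-04, -5.64569116e-04,
       -1.13399370e-04, -4.15982860e-05]), 'joint_torque': array([ 1.49014588e-03, -4.47857988e+01, -4.07569706e+01,  6.99706329e-02,
        2.84580613e-02, -1.09637429e-04]), 'ee_pos': array([ 0.26934247, -0.53581649,  0.20161141]), 'ee_rot': array([-8.60297934e-04,  9.73004895e-01,  2.30782805e-01, -1.78030877e-04]), 'ft_force': array([-0.95782074, -0.59143357, -0.08731678]), 'moment': array([-0.00556964, -0.01861627,  0.0416356 ]), 'finger_gap': 0.08769106098207143}
```

View pics/scene0.png

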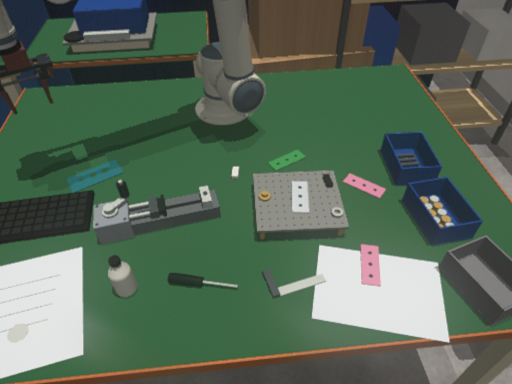

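View pics/top0.png

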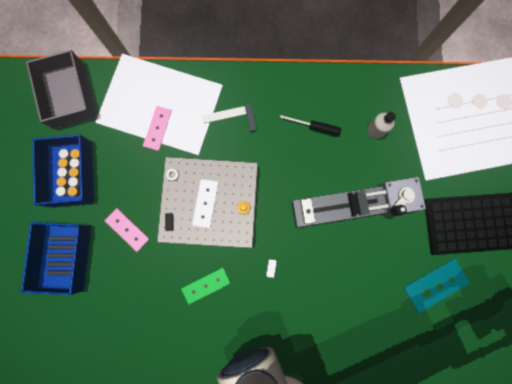

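The pieces shaped like the blank, as top-view pixels, are:
- Silver-white plate on the board, (205,203)
- Pink plate, (157,128)
- Pink plate, (127,230)
- Green plate, (206,286)
- Blue plate, (437,285)

I choose the aluminium one on the board at (205,203). A close crop will check it.

```bash
cat > h.py <<'E'
import numpy as np,cv2
def w2p(d,P):
    P=np.atleast_2d(P); V=d["view"]; c=P@V[:3,:3].T+V[:3,3]; c=c*[1,-1,-1]
    u=c@d["camera_matrix"].T; return u[:,:2]/u[:,2:]
def ray(d,uv):
    V=d["view"]; uv=np.atleast_2d(uv).astype(float)
    c=np.c_[uv,np.ones(len(uv))]@np.linalg.inv(d["camera_matrix"]).T*[1,-1,-1]
    return -V[:3,:3].T@V[:3,3], c@V[:3,:3]
def onz(d,uv,z):
    o,r=ray(d,uv); return o+r*((z-o[2])/r[:,2])[:,None]
def cloud(d):
    h,w=d["depth"].shape; u,v=np.meshgrid(np.arange(w),np.arange(h))
    o,r=ray(d,np.c_[u.ravel(),v.ravel()]); P=o+r*d["depth"].ravel()[:,None]
    return P.reshape(h,w,3)
E
python3 - <<'E'
import numpy as np,cv2
from h import *
t=dict(np.load("pics/top0.npz")); s=dict(np.load("pics/scene0.npz"))
a=cv2.resize(t["frame"][150:255,150:265],None,fx=5,fy=5,interpolation=cv2.INTER_CUBIC); cv2.imwrite("pics/c1.png",a)
a=cv2.resize(t["frame"][165:240,285:435],None,fx=5,fy=5,interpolation=cv2.INTER_CUBIC); cv2.imwrite("pics/c2.png",a)
a=cv2.resize(s["frame"][165:250,80:230],None,fx=5,fy=5,interpolation=cv2.INTER_CUBIC); cv2.imwrite("pics/c3.png",a)
C=cloud(t)
for p in [(205,185),(172,240),(250,240),(300,205),(307,210),(330,208),(400,190),(398,211),(410,196),(300,250)]: print(p,C[p[1],p[0]].round(4))
C=cloud(s)
for p in [(123,185),(123,190),(300,195),(130,140)]: print(p,C[p[1],p[0]].round(4))
E
```

```text
(205, 185) [0.5855 0.1935 0.0471]
(172, 240) [0.4446 0.2725 0.0492]
(250, 240) [0.4456 0.0763 0.0425]
(300, 205) [ 0.5358 -0.0518  0.0437]
(307, 210) [ 0.5209 -0.0662  0.071 ]
(330, 208) [ 0.5284 -0.129   0.0457]
(400, 190) [ 0.5722 -0.2998  0.0789]
(398, 211) [ 0.5153 -0.2724  0.1322]
(410, 196) [ 0.5559 -0.3199  0.0898]
(300, 250) [ 0.4197 -0.0562 -0.0016]
(123, 185) [ 0.53   -0.2744  0.1332]
(123, 190) [ 0.5311 -0.2784  0.1165]
(300, 195) [0.537  0.1914 0.0495]
(130, 140) [ 0.1569 -0.3313 -0.0024]
```

View pics/c1.png

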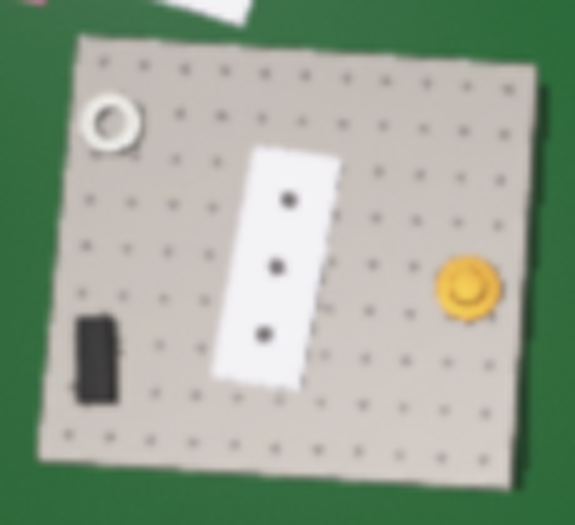

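View pics/c2.png

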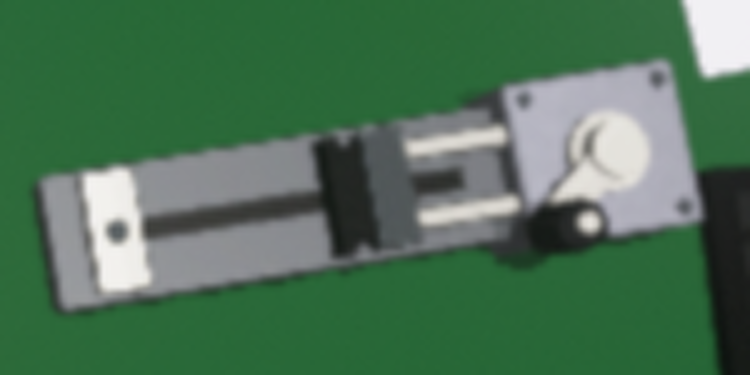

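View pics/c3.png

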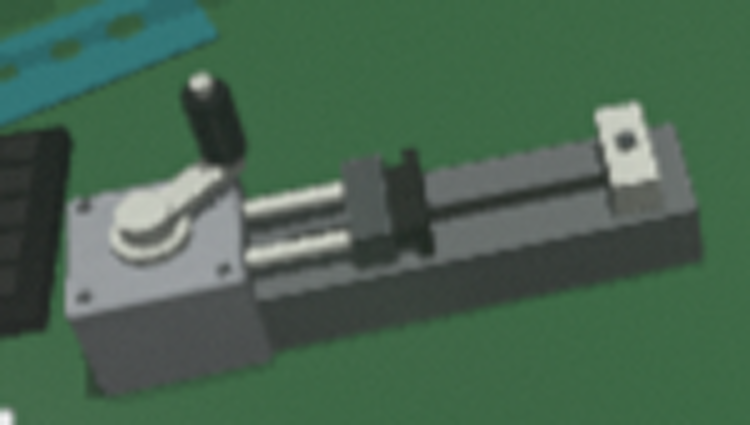

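Crop 1 shows the silver-white plate with three dark dots at top (205,203), so the blank is confirmed. Crop 2 shows the rest jaw at top (308,211), the rubber face near (354,204), the crank hub near (406,194) and the sleeve near (398,209).

```bash
cat > det.py <<'E'
import numpy as np,cv2
from h import *
def rect(d,mask,z):
    cs,_=cv2.findContours(mask.astype(np.uint8),cv2.RETR_EXTERNAL,cv2.CHAIN_APPROX_NONE)
    c=max(cs,key=cv2.contourArea)[:,0,:]
    p=onz(d,c,z)[:,:2]*1000
    (cx,cy),(w,h),a=cv2.minAreaRect(p.astype(np.float32))
    b=cv2.boxPoints(((cx,cy),(w,h),a))
    e=b[1]-b[0] if np.linalg.norm(b[1]-b[0])>np.linalg.norm(b[2]-b[1]) else b[2]-b[1]
    return np.array([cx,cy]),sorted((w,h)),np.degrees(np.arctan2(e[1],e[0])),b
def box(m,u0,v0,u1,v1):
    o=np.zeros_like(m);o[v0:v1,u0:u1]=m[v0:v1,u0:u1];return o
E
python3 - <<'E'
from det import *
for n in("top","scene"):
    t=dict(np.load(f"pics/{n}0.npz")); hsv=cv2.cvtColor(t["frame"],cv2.COLOR_BGR2HSV)
    H,S,V=[hsv[...,i].astype(int) for i in range(3)]; z=cloud(t)[...,2]
    B={'top':dict(board=(150,150,268,255),jaw=(295,190,320,230),gear=(380,170,430,222),bed=(288,180,432,232)),
       'scene':dict(board=(245,165,352,240),jaw=(190,180,220,215),gear=(85,190,140,245),bed=(90,185,225,240))}[n]
    m=box((V>(215 if n=='top' else 190))&(S<30),*B['board']); print(n,V[203,200],"blank",rect(t,m,.049)[:3])
    m=box((H<35)|(S<60),*B['board'])&(abs(z-.046)<.012); print("board",rect(t,m,.046))
    m=box((V>150)&(S<60)&(z>.06),*B['jaw']); print("jaw",rect(t,m,.07))
    m=box((V>60)&(S<80)&(abs(z-.07)<.008),*B['gear']); print("gear",rect(t,m,.07))
    m=box((S<100)&(abs(z-.045)<.01),*B['bed']); print("bed",rect(t,m,.045))
E
```

```text
top 245 blank (array([538.88232422, 192.51702881]), [47.541259765625, 121.95691680908203], np.float32(-9.269871))
board (array([543.12835693, 185.12237549]), [219.50039672851562, 239.5548095703125], np.float32(86.79226), array([[426.8478  ,  71.673836],
       [646.00433 ,  59.391426],
       [659.40894 , 298.57092 ],
       [440.25238 , 310.85333 ]], dtype=float32))
jaw (array([519.03222656, -67.68364716]), [26.334552764892578, 59.67149353027344], np.float32(9.704753), array([[487.40384 , -59.73425 ],
       [491.84305 , -85.69194 ],
       [550.66064 , -75.63304 ],
       [546.22144 , -49.675354]], dtype=float32))
gear (array([ 560.08068848, -314.21051025]), [84.41996002197266, 91.09480285644531], np.float32(-80.57928), array([[ 510.98468, -276.18646],
       [ 525.8953 , -366.05267],
       [ 609.1767 , -352.23456],
       [ 594.26605, -262.36835]], dtype=float32))
bed (array([ 532.07562256, -156.82922363]), [82.22274017333984, 244.160888671875], np.float32(-79.4536), array([[ 469.31418 ,  -44.335762],
       [ 514.00336 , -284.37204 ],
       [ 594.83704 , -269.3227  ],
       [ 
[... 491 characters left out ...]
64453125], np.float32(9.41974), array([[490.35413 , -64.1022  ],
       [494.2793  , -87.761856],
       [552.6637  , -78.075714],
       [548.7385  , -54.41606 ]], dtype=float32))
gear (array([ 568.37133789, -316.52185059]), [89.95750427246094, 90.70124053955078], np.float32(9.945083), array([[ 515.93414, -280.0512 ],
       [ 531.47015, -368.65698],
       [ 620.80853, -352.9925 ],
       [ 605.2725 , -264.38672]], dtype=float32))
bed (array([ 551.19445801, -201.08517456]), [81.33969116210938, 329.00958251953125], np.float32(-78.5052), array([[ 478.55798 ,  -47.984528],
       [ 544.1227  , -370.3951  ],
       [ 623.83093 , -354.18582 ],
       [ 558.26624 ,  -31.775238]], dtype=float32))
```

```bash
python3 - <<'E'
from det import *
T=dict(np.load("pics/top0.npz")); S_=dict(np.load("pics/scene0.npz"))
psi=np.radians(9.5); X=np.array([np.cos(psi),np.sin(psi)]); Y=np.array([-X[1],X[0]])
def P(u,v,x0,y0): return (u+.5)/5+x0-.5,(v+.5)/5+y0-.5
hub_t=onz(T,[P(608,150,285,165)],.091); hub_s=onz(S_,[P(147,212,80,165)],.091)
print("hub",hub_t,hub_s)
pt=onz(T,[P(588,222,285,165)],.135); ps=onz(S_,[P(200,82,80,165)],.135)
print("pin",pt,ps)
g=np.array([.5601,-.3142]); O=g+.115*Y; print("O",O)
for n,d in(("t",T),("s",S_)):
    C=cloud(d).reshape(-1,3); q=(C[:,:2]-O)@np.c_[X,Y]
    k=(C[:,2]>.095)&(np.abs(q[:,0])<.06)&(q[:,1]<-.03)&(q[:,1]>-.19)
    print(n,k.sum(),C[k].min(0),C[k].max(0),np.median(C[k],0), q[k].mean(0))
    k=(C[:,2]>.078)&(C[:,2]<.095)&(np.abs(q[:,0])<.06)&(q[:,1]<-.03)&(q[:,1]>-.19)
    print(" hub z",C[k][:,2].max(),q[k].mean(0))
    k=(C[:,2]>.06)&(C[:,2]<.085)&(np.abs(q[:,0])<.025)&(q[:,1]<.08)&(q[:,1]>-.02)
    print(" mov jaw",q[k].min(0),q[k].max(0))
# rubber edge in top crop at z .07
e=onz(T,[P(316,145,285,165),P(335,250,285,165)],.07)[:,:2]; print("face",(e-O)@np.c_[X,Y])
e=onz(T,[P(130,170,285,165),P(149,287,285,165)],.07)[:,:2]; print("restface",(e-O)@np.c_[X,Y])
bpsi=np.radians(-3.2); bx=np.array([np.cos(bpsi),np.sin(bpsi)]);by=np.array([-bx[1],bx[0]]);B=np.array([.544,.1845])
print("blank in board",(np.array([.539,.1915])-B)@np.c_[bx,by])
E
```

```text
hub [[ 0.55923162 -0.31012324  0.091     ]] [[ 0.56355022 -0.31614828  0.091     ]]
pin [[ 0.51984946 -0.28141266  0.135     ]] [[ 0.51574204 -0.28445673  0.135     ]]
O [ 0.54111953 -0.20077716]
t 141 [ 0.50744026 -0.2914007   0.09541616] [ 0.53224501 -0.26724698  0.14042233] [ 0.51783615 -0.27498866  0.13114011] [-0.03467721 -0.0705323 ]
 hub z 0.09487536651298534 [-0.00575499 -0.107237  ]
 mov jaw [-0.02493417 -0.01872305] [0.02495235 0.02286483]
s 153 [ 0.51337688 -0.29393978  0.09545709] [ 0.5367227  -0.26951608  0.14102156] [ 0.52957186 -0.28019649  0.12171845] [-0.02596327 -0.07660625]
 hub z 0.09487177574347216 [-0.00508194 -0.10565174]
 mov jaw [-0.02458717 -0.01980368] [0.02447036 0.01953721]
face [[ 0.02682875  0.02669973]
 [-0.0268223   0.02721698]]
restface [[ 0.02918853  0.12198582]
 [-0.03017159  0.12289606]]
blank in board [-0.00538295  0.00670998]
```

Next: straddle the blank 15 mm behind its centre, feel for the board with the open fingertips, grip the edges and drag.

```bash
cat > r.py <<'E'
from bench import *
import numpy as np
def down(deg):
    a=np.radians(deg)/2; return [0,np.cos(a),np.sin(a),0]
def F(): return np.array(state()["ft_force"])
def tilt(): return np.round(state()["ee_pos"],4)
E
python3 - <<'E'
from r import *
a=-9.4; ax=np.array([np.cos(np.radians(a)),np.sin(np.radians(a))])
c=np.array([.539,.1917])+.015*ax
q=down(a); print(inverse_kinematics([*c,.06],q))
move_to([*c,.15],q); print(state()["time"],tilt(),F())
move_l([*c,.066],.15); hold(.15); f0=F(); print(tilt(),f0)
z=.058
while z>.050:
    move_l([*c,z],.02); f=F()-f0; print(round(z,4),tilt(),f.round(1))
    if f[2]>2.5: break
    z-=.001
print(state()["time"])
E
```

```text
[ 2.71160934e-01  7.04202781e-02  1.50509154e+00 -4.44089210e-16
  1.56608083e+00  2.00601821e+00]
2.85 [0.5541 0.1886 0.1501] [-0.10915146  0.21201161 -0.09075264]
[0.5547 0.1895 0.0678] [0.1970576  0.121556   0.27994867]
0.058 [0.5537 0.1892 0.0578] [0.4 0.1 0.5]
0.057 [0.5538 0.1893 0.057 ] [ 1.4 -0.4 -0.9]
0.056 [0.5538 0.1893 0.0559] [ 0.4  0.4 -0.1]
0.055 [0.5537 0.1892 0.0549] [-0.1  0.4  0.4]
0.054 [0.5537 0.1892 0.0539] [-0.5  0.5 -0.3]
0.053 [0.5537 0.1892 0.0529] [-0.5 -0.4 -0.6]
0.052 [0.5537 0.1893 0.0519] [ 0.2  0.4 -0.8]
0.051 [0.5537 0.1892 0.0509] [-0.5 -0.6 -0.1]
6.0083
```

```bash
python3 - <<'E'
from r import *
from det import *
d=get_image("scene"); cv2.imwrite("pics/s1.png",cv2.resize(d["frame"][120:260,220:370],None,fx=5,fy=4)); 
print(state()["finger_gap"],tilt(),F())
d=get_image("top"); cv2.imwrite("pics/t1.png",cv2.resize(d["frame"][130:270,140:290],None,fx=4,fy=4)); 
E
```

```text
0.08758786812228536 [0.5538 0.1893 0.051 ] [-0.49148803 -0.11121122  0.47013403]
```

View pics/s1.png

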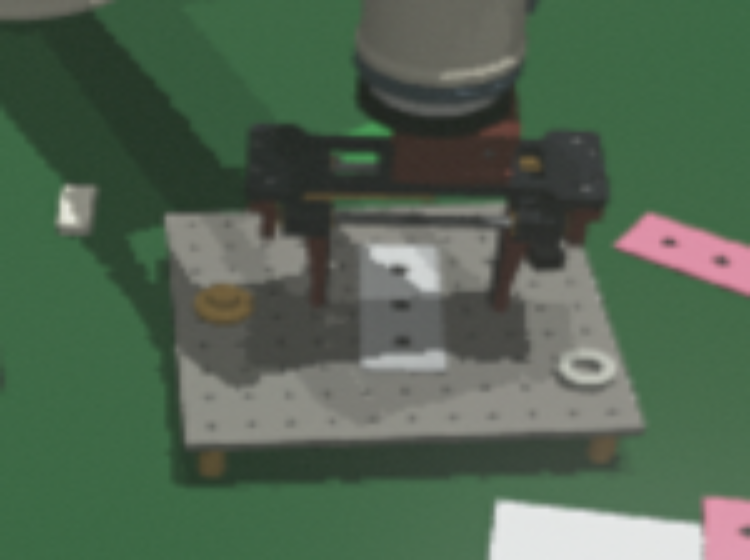

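View pics/t1.png

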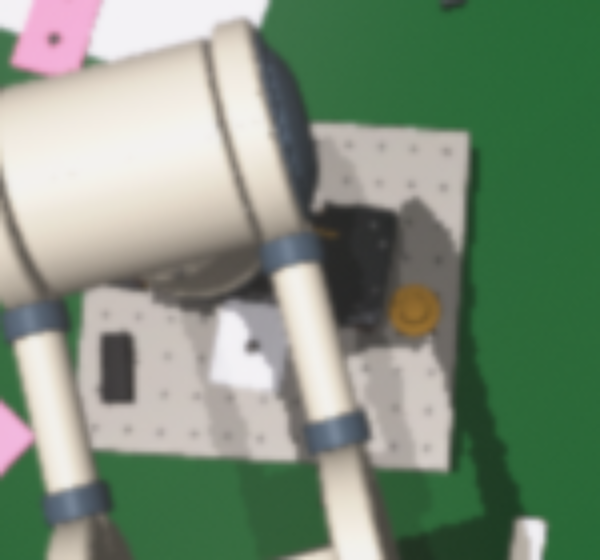

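```bash
python3 - <<'E'
from r import *
a=-9.4; ax=np.array([np.cos(np.radians(a)),np.sin(np.radians(a))])
c=np.array([.539,.1917])+.03*ax
p=state()["ee_pos"]; move_l([p[0],p[1],.078],.2); move_l([*c,.078],.2); close(); hold(.1)
print(state()["finger_gap"],state()["time"]); f0=np.mean([F() for _ in range(3)],0)
z=.074
while z>.044:
    move_l([*c,z],.04); f=F()-f0
    if f[2]>2.5: 
        hold(.1);f=F()-f0; print(round(z,4),tilt(),f.round(1))
        if f[2]>2.5: break
    z-=.0015
print(round(z,4),tilt(),state()["time"])
E
```

```text
0.00013369002969473018 8.0833
0.044 [0.5685 0.1868 0.0453] 13.0833
```

```bash
python3 - <<'E'
from r import *
from det import *
d=get_image("scene"); cv2.imwrite("pics/s2.png",cv2.resize(d["frame"][120:260,220:370],None,fx=5,fy=4)); np.savez("pics/s2.npz",**d)
print(state()["finger_gap"],tilt(),F(),state()["moment"],state()["joint_torque"])
p=state()["ee_pos"]
print(w2p(d,[[*p[:2],p[2]-.008],[*p[:2],.049]]))
E
```

```text
0.0006036120759702616 [0.5686 0.1868 0.0454] [-0.99417343  0.55321625  0.02427978] [ 0.10630878 -0.01886827  0.0223473 ] [ 1.73041349e-04 -4.49050212e+01 -3.99871480e+01 -1.65388710e-02
 -7.32114119e-02  3.57648776e-05]
[[300.13972807 206.34202264]
 [300.44188537 203.46020214]]
```

View pics/s2.png

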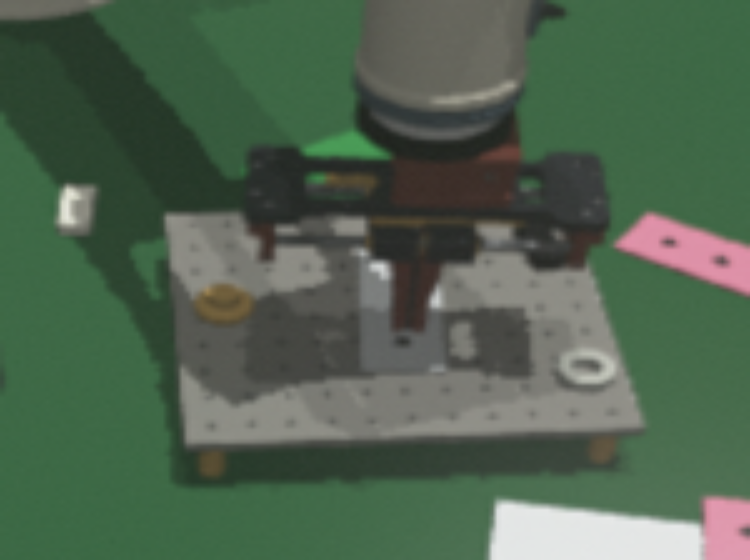

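```bash
python3 - <<'E'
import bench
print([x for x in dir(bench) if not x.startswith('__')], getattr(bench,'tcp_to_tips',None)); print(bench.state().keys())
E
```

```text
['IKError', 'close', 'get_image', 'gripper_open', 'hold', 'inverse_kinematics', 'job_done', 'move_l', 'move_to', 'movej', 'state', 'tcp_to_tips'] 0.008
dict_keys(['time', 'joint_pos', 'dq', 'joint_torque', 'ee_pos', 'ee_rot', 'ft_force', 'moment', 'finger_gap'])
```

```bash
python3 - <<'E'
from r import *
p=state()["ee_pos"]; c=[.5686,.1868]
f0=np.mean([F() for _ in range(3)],0)
z=.0445
while z>.030:
    move_l([*c,z],.03); f=F()-f0
    if f[2]>2: 
        hold(.1);f=F()-f0; print(round(z,4),tilt(),f.round(1))
        if f[2]>2: break
    z-=.001
print(round(z,4),tilt(),F(),state()["time"])
E
```

```text
0.0295 [0.5685 0.1868 0.0304] [ 0.13579715 -0.28662033 -0.10704107] 16.8833
```

```bash
python3 - <<'E'
from r import *
from det import *
d=get_image("scene"); cv2.imwrite("pics/s3.png",cv2.resize(d["frame"][120:260,220:370],None,fx=5,fy=4)); np.savez("pics/s3.npz",**d)
C=cloud(d)
o=np.load("pics/s2.npz")
print(tilt(), state()["ee_rot"])
for dd in (d,dict(o)):
    C=cloud(dd)
    for p in [(302,198),(302,201),(302,203),(302,205),(302,207)]: print(p,C[p[1],p[0]].round(4),dd["frame"][p[1],p[0]])
E
```

```text
[0.5686 0.1868 0.0305] [ 2.20253740e-05  9.96637513e-01 -8.19369666e-02 -3.56373405e-05]
(302, 198) [0.5783 0.1869 0.0805] [42 46 51]
(302, 201) [0.5831 0.1865 0.0739] [40 44 52]
(302, 203) [0.583  0.1871 0.066 ] [43 47 59]
(302, 205) [0.582  0.1879 0.057 ] [45 50 60]
(302, 207) [0.5802 0.189  0.047 ] [91 93 93]
(302, 198) [0.5794 0.1866 0.0817] [44 48 54]
(302, 201) [0.5811 0.187  0.0718] [44 47 56]
(302, 203) [0.5642 0.1922 0.0455] [88 90 90]
(302, 205) [0.5757 0.1896 0.0501] [88 89 87]
(302, 207) [0.5824 0.1884 0.0494] [98 99 97]
```

View pics/s3.png

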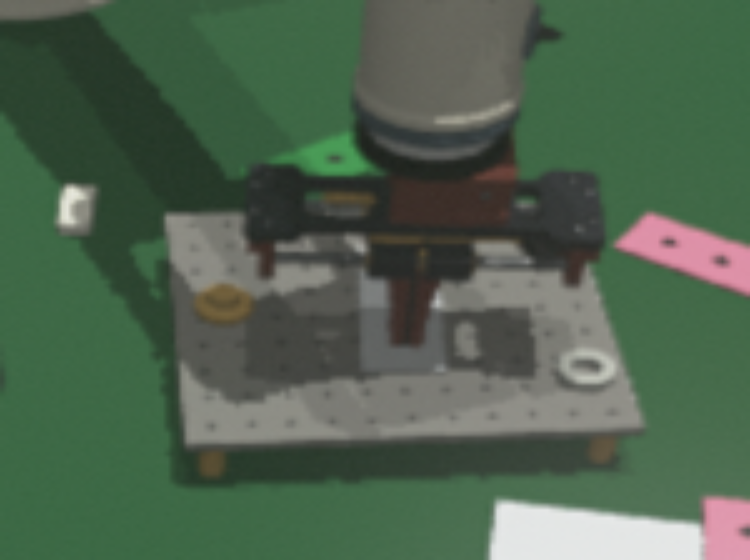

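The scene crop shows the fingertips at about row 206, z≈0.052, while the TCP reads 0.0305. The real tips therefore sit about 22 mm behind the reported TCP, not 8 mm ahead of it as documented. I'll calibrate this by touch.

```bash
python3 - <<'E'
from r import *
c=[.5686,.1868]
f0=np.mean([F() for _ in range(3)],0)
z=.0295
while z>.020:
    move_l([*c,z],.03); hold(.03); f=F()-f0
    print(round(z,4),tilt()[2],f.round(1))
    if f[2]>2.5: break
    z-=.0008
hold(.1);print(round(z,4),tilt(),(F()-f0).round(2),state()["time"])
E
```

```text
0.0295 0.0295 [ 0.2  0.9 -1.3]
0.0287 0.0293 [-2.3 -0.6  4.1]
0.0287 [0.5687 0.1869 0.0294] [-2.36  0.72  4.46] 17.6
```

Contact is at TCP z=0.0292 with the tips on the blank top at 0.049, so tips = TCP + 0.020. I'll press lightly and drag toward the robot.

```bash
python3 - <<'E'
from r import *
from det import *
c=np.array([.5686,.1868]); z=.0282
u=np.array([-.9984,.0558])
move_l([*c,z],.03)
for k in range(1,5):
    move_l([*(c+u*.085*k/4),z],.09); print(tilt(),F().round(1))
print(state()["time"])
e=c+u*.085
d=get_image("scene"); cv2.imwrite("pics/s4.png",cv2.resize(d["frame"][120:260,220:370],None,fx=5,fy=4)); np.savez("pics/s4.npz",**d)
E
```

```text
[0.5473 0.1883 0.0293] [-3.5 -0.3  7.3]
[0.5262 0.1895 0.0293] [-4.1 -0.1  9.3]
[0.505  0.1907 0.0293] [-3.7 -0.2  8.4]
[0.4838 0.1919 0.0293] [-2.6 -0.7  7.9]
19.3833
```

View pics/s4.png

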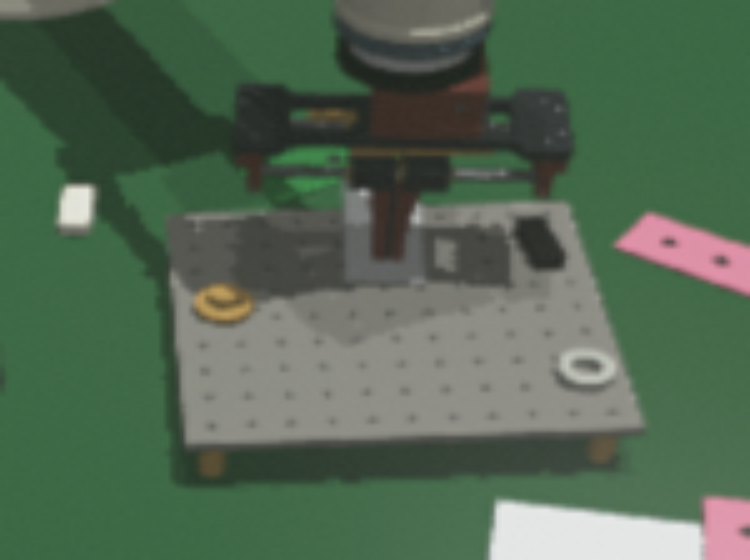

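```bash
python3 - <<'E'
from r import *
from det import *
p=state()["ee_pos"]
move_l([p[0]-.02,p[1]+.0,.13],.25); gripper_open()
d=get_image("scene"); cv2.imwrite("pics/s5.png",cv2.resize(d["frame"][120:260,220:370],None,fx=5,fy=4)); np.savez("pics/s5.npz",**d)
d=get_image("top"); cv2.imwrite("pics/t5.png",cv2.resize(d["frame"][130:270,140:290],None,fx=4,fy=4)); np.savez("pics/t5.npz",**d)
print(state()["time"],F())
E
```

```text
21.475 [-0.96045076 -0.23547978  0.13396447]
```

View pics/s5.png

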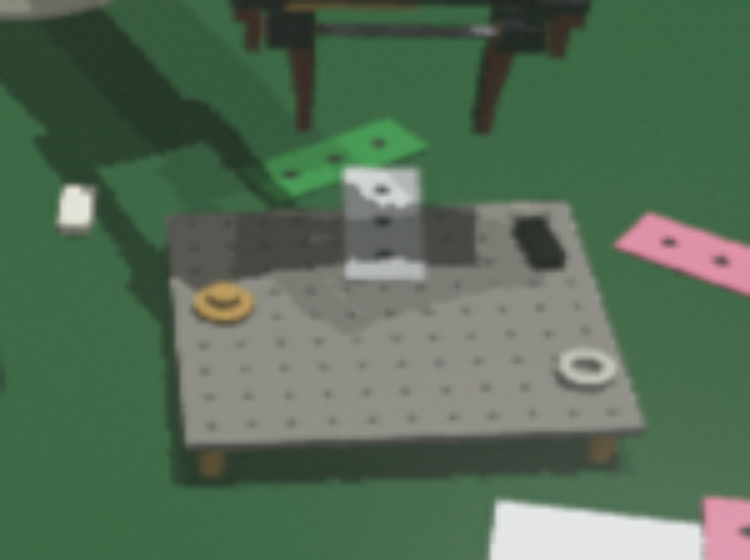

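View pics/t5.png

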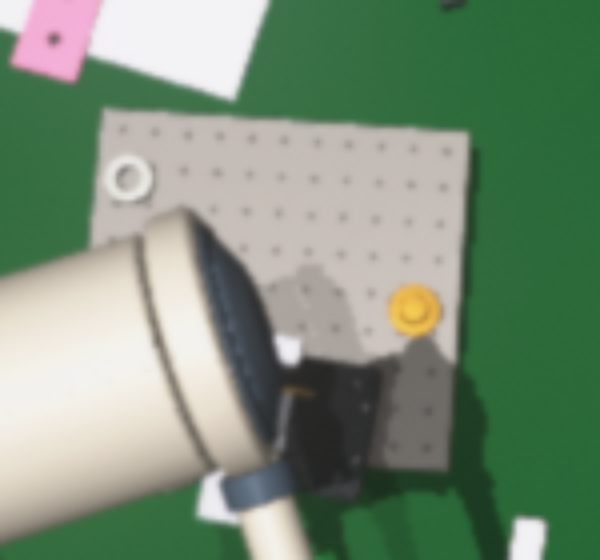

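```bash
python3 - <<'E'
from det import *
d=dict(np.load("pics/s5.npz"))
c=np.array([(343,168),(421,168),(425,279),(345,279)],float)
p=np.c_[220+(c[:,0]+.5)/5-.5,120+(c[:,1]+.5)/4-.5]
w=onz(d,p,.049)[:,:2]; print(w.round(4),w.mean(0))
dots=np.array([(382,190),(383,222),(384,254)],float)
p=np.c_[220+(dots[:,0]+.5)/5-.5,120+(dots[:,1]+.5)/4-.5]; w=onz(d,p,.049)[:,:2]; print(w.round(4))
print(np.degrees(np.arctan2(*(w[2]-w[0])[::-1])))
m=(d["frame"].max(2).astype(int)-d["frame"].min(2)<25)
E
```

```text
[[0.3924 0.1819]
 [0.3979 0.2288]
 [0.5161 0.2084]
 [0.5109 0.1636]] [0.45431965 0.19568126]
[[0.42   0.2009]
 [0.4548 0.1953]
 [0.4883 0.19  ]]
-9.141899693819457
```

```bash
python3 - <<'E'
from r import *
from det import *
a=-9.3; ax=np.array([np.cos(np.radians(a)),np.sin(np.radians(a))])
g=np.array([.4542,.1963])-.046*ax; q=down(a)
print(inverse_kinematics([*g,.013],q))
move_l([*g,.075],.25,orientation=q); move_l([*g,.013],.12); print(tilt(),F().round(1))
close(); print(state()["finger_gap"],tilt(),F().round(1))
move_l([*g,.03],.06); move_l([*g,.10],.2); hold(.1); print(state()["finger_gap"],tilt(),F().round(2),np.round(state()["moment"],3),state()["time"])
d=get_image("scene"); cv2.imwrite("pics/s6.png",cv2.resize(d["frame"][80:220,220:370],None,fx=5,fy=4)); np.savez("pics/s6.npz",**d)
E
```

```text
[ 3.87832029e-01 -2.57831799e-01  1.89756345e+00 -4.44089210e-16
  1.50186100e+00  2.12094398e+00]
[0.4096 0.2038 0.0139] [-0.2  0.5  0.4]
0.04400726296283972 [0.4088 0.2037 0.013 ] [-0.2  0.3  1.2]
0.044069445083345433 [0.4079 0.2034 0.0978] [-1.2   0.17 -0.73] [0.04  0.067 0.078] 24.4
```

View pics/s6.png

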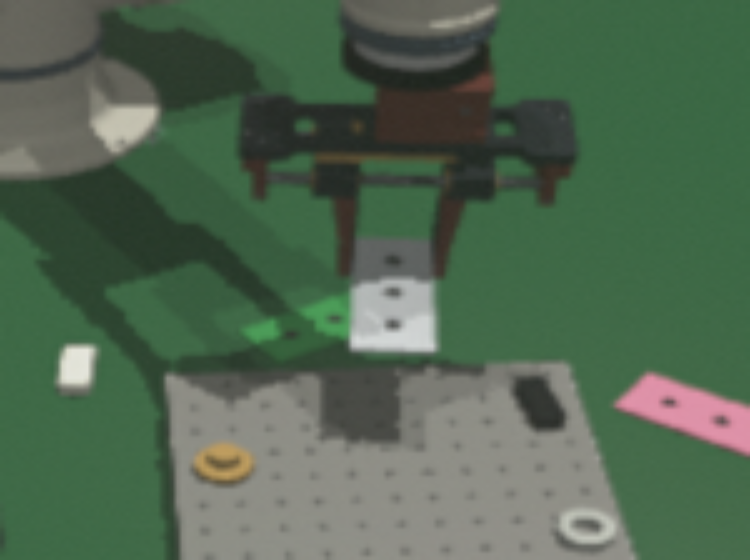

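The blank is held level by its near end, with dots at crop (393,260–325). Now carry it to the clamp.

```bash
cat >> r.py <<'E'
psi=np.radians(9.5); X=np.array([np.cos(psi),np.sin(psi)]); Y=np.array([-X[1],X[0]]); O=np.array([.542,-.202])
E
python3 - <<'E'
from r import *
from det import *
g=O-.064*X+.080*Y; q=down(9.6); print(g)
move_l([*g,.10],.25,orientation=q); move_l([*g,.035],.15); hold(.15); print(tilt(),F().round(2),state()["time"])
d=get_image("scene"); cv2.imwrite("pics/s7.png",cv2.resize(d["frame"][140:250,90:240],None,fx=5,fy=5)); np.savez("pics/s7.npz",**d)
d=get_image("top"); cv2.imwrite("pics/t7.png",cv2.resize(d["frame"][150:260,280:430],None,fx=5,fy=5)); np.savez("pics/t7.npz",**d)
E
```

```text
[ 0.46567391 -0.1336602 ]
[ 0.4666 -0.1339  0.0367] [-0.19  0.43  0.19] 26.7
```

View pics/s7.png

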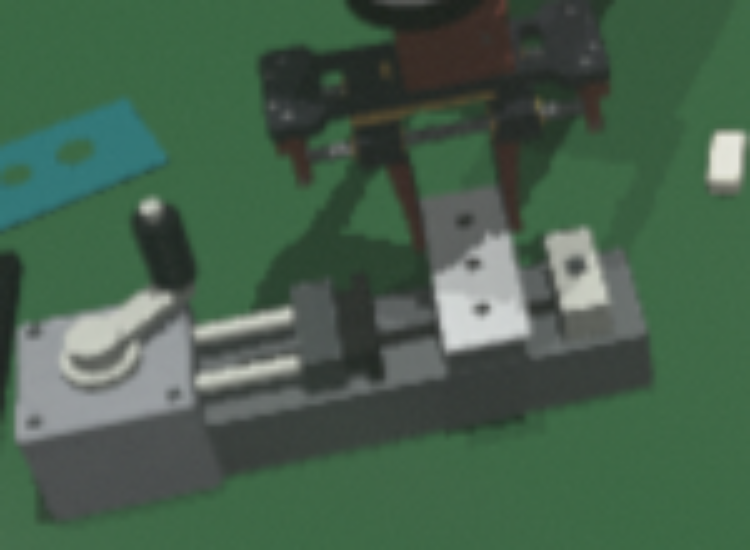

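View pics/t7.png

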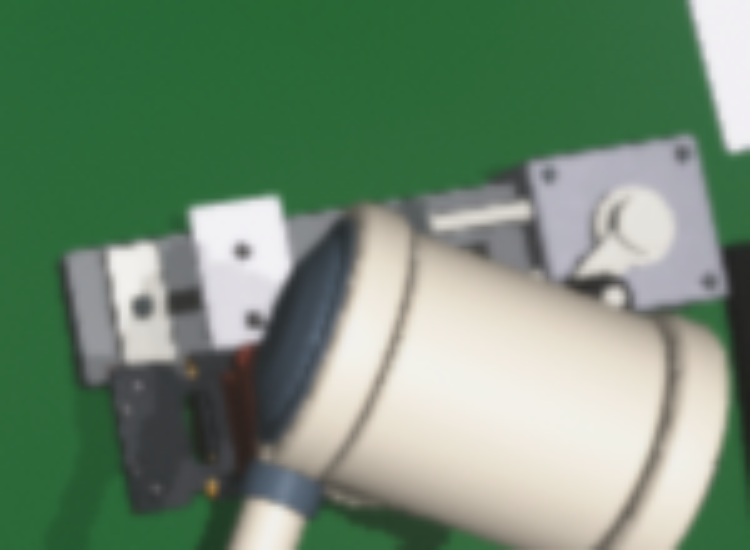

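Both views show the blank between the jaws and clear of the rest jaw (blank far end at top crop (240,205), jaw at (145,305)). Lower it and release.

```bash
python3 - <<'E'
from r import *
from det import *
p=O-.064*X+.080*Y
f0=F()
z=.0165
while z>.009:
    move_l([*p,z],.08 if z>.016 else .03); f=F()-f0
    if f[2]>1.5: break
    z-=.0012
print(z,tilt(),f.round(2)); gripper_open(); hold(.1); print(state()["time"])
move_l([*p,.13],.25)
d=get_image("scene"); cv2.imwrite("pics/s8.png",cv2.resize(d["frame"][140:250,90:240],None,fx=5,fy=5)); np.savez("pics/s8.npz",**d)
print(state()["time"])
# plan crank IK
ax=np.array([.5615,-.3140]); sl=np.array([.522,-.2808]); r=sl-ax; th=np.degrees(np.arctan2(r[1],r[0])); print(np.linalg.norm(r),th)
for phi in (th-180,th-90,th,th-45):
    ok=[inverse_kinematics([*(ax+.055*np.array([np.cos(t),np.sin(t)])),.078],down(phi)) for t in np.linspace(0,6.28,12)]
    print(phi,[None if o is None else (round(o[0],2),round(o[3],2),round(o[4],2),round(o[5],2)) for o in ok][::3], sum(o is None for o in ok))
E
```

```text
0.011700000000000002 [ 0.4659 -0.1337  0.0119] [-1.92 -0.99  2.52]
29.1083
29.7833
0.051599321700968113 139.9527359860699
-40.04726401393009 [(np.float64(-0.52), np.float64(-0.0), np.float64(1.64), np.float64(1.75)), (np.float64(-0.49), np.float64(-0.0), np.float64(1.6), np.float64(1.78)), (np.float64(-0.63), np.float64(-0.0), np.float64(1.6), np.float64(1.64)), (np.float64(-0.61), np.float64(-0.0), np.float64(1.63), np.float64(1.66))] 0
49.95273598606991 [(np.float64(-0.52), np.float64(-0.0), np.float64(1.64), np.float64(0.18)), (np.float64(-0.49), np.float64(-0.0), np.float64(1.6), np.float64(0.2)), (np.float64(-0.63), np.float64(-0.0), np.float64(1.6), np.float64(0.07)), (np.float64(-0.61), np.float64(-0.0), np.float64(1.63), np.float64(0.09))] 0
139.9527359860699 [(np.float64(-0.52), np.float64(-0.0), np.float64(1.64), np.float64(-1.39)), (np.float64(-0.49), np.float64(-0.0), np.float64(1.6), np.float64(-1.37)), (np.float64(-0.63), np.float64(-0.0), np.float64(1.6), np.float64(-1.5)), (np.float64(-0.61), np.float64(-0.0), np.float64(1.63), np.float64(-1.48))] 0
94.95273598606991 [(np.float64(-0.52), np.float64(-0.0), np.float64(1.64), np.float64(-0.61)), (np.float64(-0.49), np.float64(-0.0), np.float64(1.6), np.float64(-0.58)), (np.float64(-0.63), np.float64(-0.0), np.float64(1.6), np.float64(-0.72)), (np.float64(-0.61), np.float64(-0.0), np.float64(1.63), np.float64(-0.69))] 0
```

View pics/s8.png

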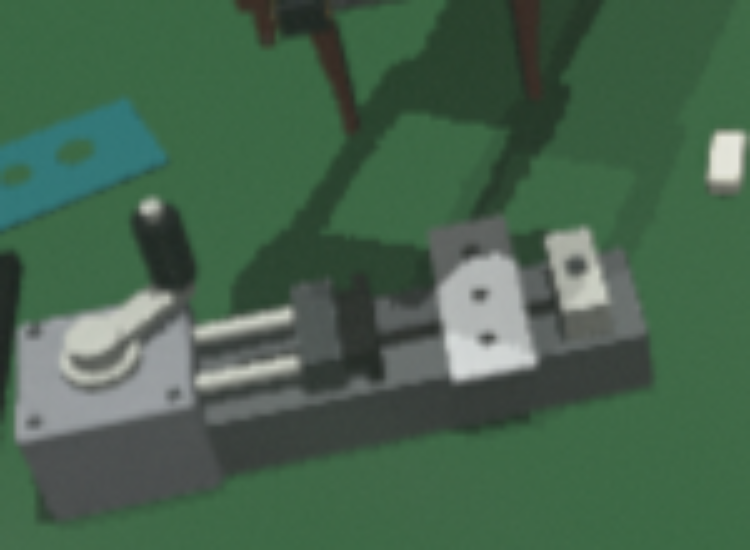

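The blank lies flat between the jaws in the scene crop (430–535, 215–380). Next I grip the sleeve, closing tangentially, and make a test arc of the first 60°.

```bash
python3 - <<'E'
from r import *
import json
th=np.radians(139); A=np.array([.561,-.3145]); s=A+.053*np.array([np.cos(th),np.sin(th)])
q=down(np.degrees(th)-180); zc=.0795
move_to([*s,.15],q); move_l([*s,zc],.12); hold(.15); f0=np.mean([F() for _ in range(3)],0); print(tilt(),f0.round(2),state()["time"])
close(); hold(.15); p=state()["ee_pos"][:2]; print(state()["finger_gap"],tilt(),(F()-f0).round(2),state()["time"])
# tool-y is tangential; after close, commanded s
json.dump(dict(s=s.tolist(),f0=f0.tolist(),z=zc,th=th),open("ck.json","w"))
from det import *
d=get_image("scene"); cv2.imwrite("pics/s9.png",cv2.resize(d["frame"][140:250,80:230],None,fx=5,fy=5)); np.savez("pics/s9.npz",**d)
E
```

```text
[ 0.5216 -0.28    0.0809] [-0.21  0.19 -1.13] 31.3667
0.024230936417224434 [ 0.5207 -0.2802  0.0795] [-1.96 -2.93  0.41] 32.5167
```

View pics/s9.png

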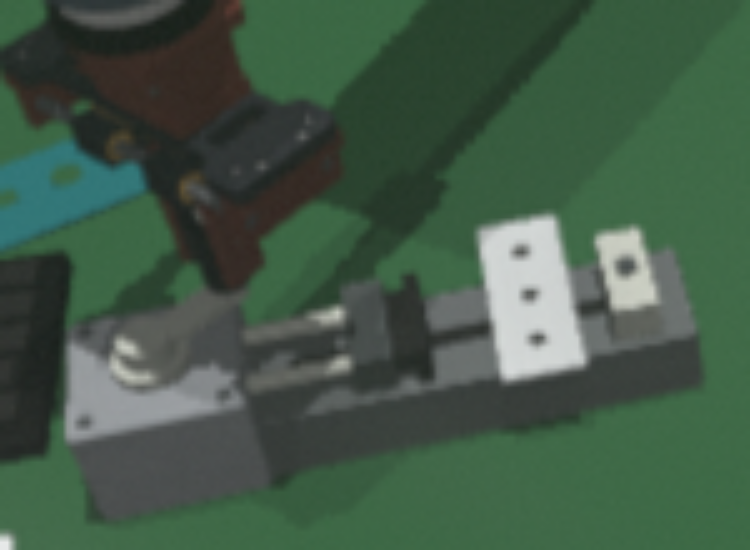

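```bash
cat > wind.py <<'E'
from r import *
import json
def U(t): return np.array([np.cos(t),np.sin(t)])
def wind(K,dth,n,sp=.07,stop=None):
    C=np.array(K["C"]); f0=np.array(K["f0"])
    for i in range(n):
        K["th"]-=dth; t=K["th"]
        move_l([*(C+.055*U(t)),K["z"]],sp)
        s=state(); f=np.array(s["ft_force"])-f0; p=s["ee_pos"][:2]
        tang=np.array([np.sin(t),-np.cos(t)]) # clockwise dir
        ft=-f[:2]@tang; fr=f[:2]@U(t)
        K["log"].append([t,f[0],f[1],ft,fr])
        print(f"{np.degrees(t):.0f} F=({f[0]:.1f},{f[1]:.1f},{f[2]:.1f}) ft={ft:.1f} fr={fr:.1f} lag={1e3*np.linalg.norm(p-(C+.055*U(t))):.1f} gap={s['finger_gap']:.4f} t={s['time']:.1f}")
        if stop and stop(K): break
    json.dump(K,open("ck.json","w"))
E
python3 - <<'E'
from wind import *
K=json.load(open("ck.json")); K["C"]=(np.array(K["s"])-.055*U(K["th"])).tolist(); K["log"]=[]; print(K["C"])
wind(K,np.radians(12),6,.05)
E
```

```text
[0.5625094191604456, -0.31581211805798104]
127 F=(1.1,-5.1,-1.3) ft=2.2 fr=-4.8 lag=1.0 gap=0.0245 t=33.0
115 F=(2.5,-7.8,-1.6) ft=1.1 fr=-8.1 lag=1.6 gap=0.0245 t=33.3
103 F=(1.4,-9.4,-1.7) ft=0.8 fr=-9.4 lag=2.1 gap=0.0245 t=33.7
91 F=(-0.7,-10.6,-0.7) ft=0.9 fr=-10.6 lag=2.6 gap=0.0244 t=34.1
79 F=(-3.2,-11.3,-0.9) ft=1.0 fr=-11.7 lag=3.0 gap=0.0243 t=34.5
67 F=(-5.7,-12.2,1.5) ft=0.5 fr=-13.4 lag=3.3 gap=0.0244 t=34.9
```

```bash
sed -i 's|        s=state(); f=np.array(s\["ft_force"\])-f0; p=s\["ee_pos"\]\[:2\]|        s=state(); f=np.array(s["ft_force"])-f0; p=s["ee_pos"][:2]; K.setdefault("P",[]).append(list(p))|' wind.py; python3 - <<'E'
from wind import *
K=json.load(open("ck.json")); K["C"]=[.5610,-.3185]
wind(K,np.radians(12),8,.06)
P=np.array(K["P"]); print(np.round(P,4).tolist())
from scipy.optimize import least_squares
print(least_squares(lambda c:np.hypot(*(P-c).T)-.055,K["C"]).x, least_squares(lambda c:np.hypot(*(P-c[:2]).T)-c[2],K["C"]+[.055]).x)
E
```

```text
55 F=(-3.7,-4.1,1.7) ft=0.6 fr=-5.5 lag=0.6 gap=0.0245 t=35.2
43 F=(-5.7,-4.2,2.0) ft=0.8 fr=-7.0 lag=0.7 gap=0.0246 t=35.6
31 F=(-6.0,-3.5,3.1) ft=0.0 fr=-6.9 lag=0.9 gap=0.0244 t=35.9
19 F=(-6.3,-1.2,2.7) ft=0.9 fr=-6.4 lag=1.0 gap=0.0243 t=36.2
7 F=(-7.1,-1.5,4.4) ft=-0.6 fr=-7.2 lag=1.2 gap=0.0247 t=36.6
-5 F=(-6.9,1.1,4.0) ft=0.5 fr=-7.0 lag=1.4 gap=0.0241 t=36.9
-17 F=(-5.6,2.1,3.6) ft=0.4 fr=-6.0 lag=1.7 gap=0.0244 t=37.3
-29 F=(-2.5,4.4,3.4) ft=2.7 fr=-4.4 lag=1.8 gap=0.0244 t=37.6
[[0.5922, -0.2739], [0.6006, -0.2813], [0.6073, -0.2902], [0.612, -0.3003], [0.6146, -0.3111], [0.615, -0.3221], [0.6133, -0.3329], [0.6093, -0.3433]]
[ 0.56016388 -0.31860068] [ 0.56009113 -0.3186186   0.05506782]
```

```bash
sed -i 's|lag={1e3\*np.linalg.norm(p-(C+.055\*U(t))):.1f}|lagmm={55*lag:.1f} dr={1e3*np.linalg.norm(p-C)-55:.1f}|; s|        K\["log"\].append(\[t,f\[0\],f\[1\],ft,fr\])|        lag=(np.arctan2(*(p-C)[::-1])-t+np.pi)%(2*np.pi)-np.pi; K["log"].append([t,f[0],f[1],ft,fr,lag])|' wind.py; python3 - <<'E'
from wind import *
K=json.load(open("ck.json")); K["C"]=[.5601,-.3186]
wind(K,np.radians(15),12,.07,stop=lambda K:K["log"][-1][3]>8)
E
```

```text
-44 F=(1.5,1.7,1.6) ft=2.3 fr=-0.1 lagmm=0.9 dr=0.0 gap=0.0243 t=38.0
-59 F=(0.6,1.2,1.3) ft=1.2 fr=-0.7 lagmm=-0.2 dr=0.0 gap=0.0246 t=38.3
-74 F=(0.3,0.7,0.6) ft=0.5 fr=-0.5 lagmm=-0.4 dr=0.1 gap=0.0246 t=38.7
-89 F=(1.4,-0.3,0.6) ft=1.4 fr=0.4 lagmm=-0.4 dr=0.1 gap=0.0247 t=39.0
-104 F=(0.9,0.1,-0.1) ft=0.9 fr=-0.3 lagmm=-0.3 dr=0.1 gap=0.0242 t=39.4
-119 F=(1.1,0.7,0.6) ft=0.6 fr=-1.2 lagmm=-0.3 dr=0.1 gap=0.0243 t=39.8
-134 F=(0.5,-0.5,0.4) ft=0.7 fr=0.1 lagmm=-0.3 dr=0.1 gap=0.0247 t=40.1
-149 F=(0.6,0.1,1.8) ft=0.2 fr=-0.6 lagmm=-0.4 dr=0.1 gap=0.0249 t=40.5
-164 F=(0.7,-0.8,1.2) ft=0.9 fr=-0.4 lagmm=-0.4 dr=0.1 gap=0.0243 t=40.8
-179 F=(-0.1,-1.1,1.4) ft=1.1 fr=0.1 lagmm=-0.4 dr=0.1 gap=0.0245 t=41.2
-194 F=(0.2,0.0,0.6) ft=-0.1 fr=-0.2 lagmm=-0.4 dr=0.1 gap=0.0244 t=41.6
-209 F=(-0.9,-1.0,1.2) ft=1.4 fr=0.3 lagmm=-0.5 dr=0.0 gap=0.0244 t=41.9
```

```bash
python3 - <<'E'
from wind import *
from det import *
K=json.load(open("ck.json"))
wind(K,np.radians(15),9,.075,stop=lambda K:K["log"][-1][3]>4)
wind(K,np.radians(4),3,.02,stop=lambda K:K["log"][-1][3]>8)
d=get_image("scene"); cv2.imwrite("pics/s10.png",cv2.resize(d["frame"][140:250,80:230],None,fx=5,fy=5)); np.savez("pics/s10.npz",**d)
d=get_image("top"); cv2.imwrite("pics/t10.png",cv2.resize(d["frame"][150:260,280:430],None,fx=5,fy=5)); np.savez("pics/t10.npz",**d)
E
```

```text
-224 F=(0.6,-0.0,2.2) ft=-0.4 fr=-0.4 lagmm=-0.5 dr=0.0 gap=0.0243 t=42.3
-239 F=(0.2,-1.0,1.2) ft=0.3 fr=-1.0 lagmm=-0.5 dr=0.0 gap=0.0247 t=42.6
-254 F=(0.7,-1.4,1.0) ft=-0.3 fr=-1.5 lagmm=-0.4 dr=0.0 gap=0.0243 t=42.9
-269 F=(0.0,-1.2,1.0) ft=0.0 fr=-1.2 lagmm=-0.4 dr=-0.0 gap=0.0242 t=43.3
-284 F=(-0.0,-0.6,0.9) ft=-0.1 fr=-0.6 lagmm=-0.3 dr=-0.0 gap=0.0241 t=43.6
-299 F=(-0.8,-1.1,1.0) ft=0.2 fr=-1.4 lagmm=-0.3 dr=-0.0 gap=0.0242 t=44.0
-314 F=(-1.0,-0.9,1.4) ft=0.1 fr=-1.3 lagmm=-0.3 dr=-0.0 gap=0.0244 t=44.3
-329 F=(-1.2,-1.6,1.5) ft=-0.8 fr=-1.9 lagmm=-0.3 dr=-0.0 gap=0.0241 t=44.6
-344 F=(-2.1,0.6,1.3) ft=1.1 fr=-1.8 lagmm=-0.2 dr=-0.0 gap=0.0245 t=45.0
-348 F=(-3.8,3.0,1.5) ft=3.7 fr=-3.1 lagmm=0.6 dr=-0.0 gap=0.0244 t=45.3
-352 F=(-3.4,2.7,3.2) ft=3.2 fr=-3.0 lagmm=0.3 dr=0.0 gap=0.0248 t=45.7
-356 F=(-2.2,3.5,2.4) ft=3.7 fr=-1.9 lagmm=0.1 dr=0.0 gap=0.0244 t=46.0
```

View pics/s10.png

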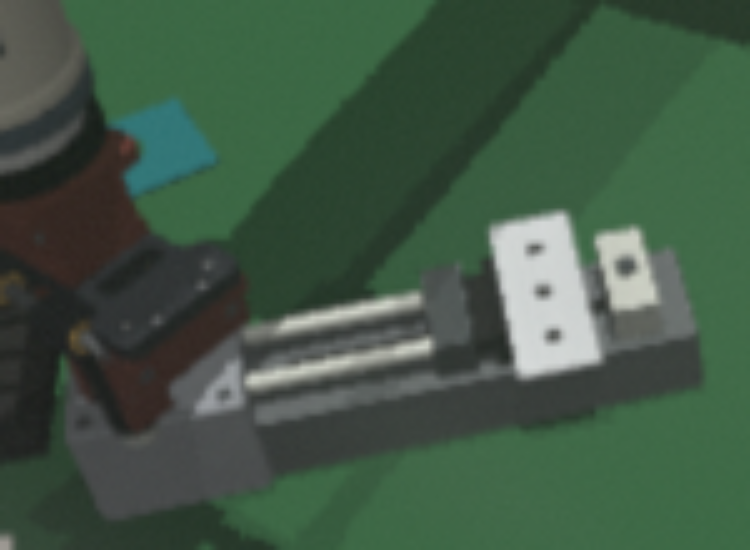

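View pics/t10.png

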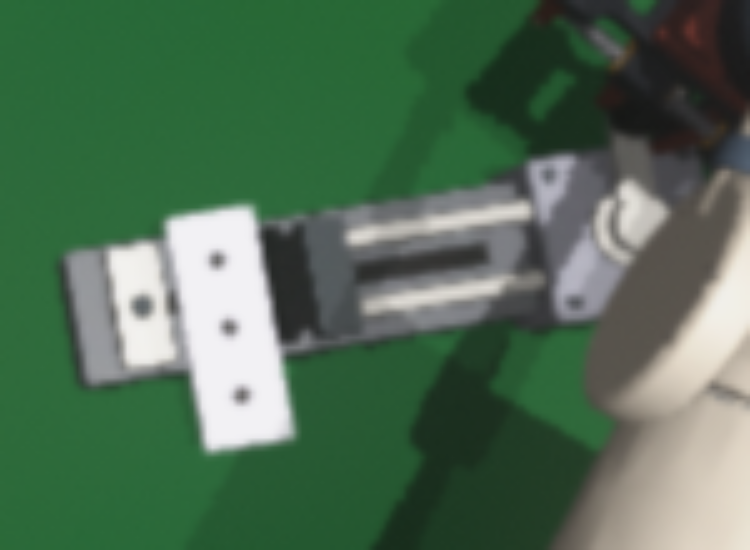

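The rubber face has met the blank and is pushing it, with a few mm still to go to the rest jaw. In slow steps the baseline tangential force is about 3.5 N.

```bash
python3 - <<'E'
from wind import *
K=json.load(open("ck.json"))
wind(K,np.radians(6),12,.03,stop=lambda K:K["log"][-1][3]>5.2)
E
```

```text
-362 F=(-1.9,2.9,0.9) ft=2.8 fr=-2.0 lagmm=-0.1 dr=0.0 gap=0.0244 t=46.5
-368 F=(-3.0,2.4,1.2) ft=1.9 fr=-3.3 lagmm=0.0 dr=0.1 gap=0.0241 t=46.8
-374 F=(-2.7,3.6,2.0) ft=2.9 fr=-3.5 lagmm=0.1 dr=0.1 gap=0.0243 t=47.1
-380 F=(-1.2,3.6,0.5) ft=2.9 fr=-2.4 lagmm=0.1 dr=0.0 gap=0.0241 t=47.5
-386 F=(-1.0,3.3,1.5) ft=2.5 fr=-2.4 lagmm=0.1 dr=0.1 gap=0.0243 t=47.8
-392 F=(-0.5,4.3,1.2) ft=3.3 fr=-2.7 lagmm=0.1 dr=0.1 gap=0.0245 t=48.2
-398 F=(-0.1,3.9,1.4) ft=3.0 fr=-2.5 lagmm=0.0 dr=0.1 gap=0.0244 t=48.5
-404 F=(0.4,4.4,0.8) ft=3.4 fr=-2.7 lagmm=0.0 dr=0.1 gap=0.0246 t=48.9
-410 F=(0.7,3.7,0.9) ft=2.9 fr=-2.4 lagmm=-0.0 dr=0.1 gap=0.0247 t=49.2
-416 F=(1.4,3.7,-0.5) ft=3.2 fr=-2.3 lagmm=-0.0 dr=0.1 gap=0.0241 t=49.5
-422 F=(1.3,2.8,0.1) ft=2.5 fr=-1.9 lagmm=-0.0 dr=0.1 gap=0.0248 t=49.9
-428 F=(1.3,3.4,1.4) ft=2.5 fr=-2.6 lagmm=-0.0 dr=0.1 gap=0.0242 t=50.2
```

```bash
python3 - <<'E'
from wind import *
K=json.load(open("ck.json"))
wind(K,np.radians(6),14,.03,stop=lambda K:K["log"][-1][3]>5.8)
E
```

```text
-434 F=(2.6,3.0,-0.4) ft=3.4 fr=-2.2 lagmm=-0.1 dr=0.1 gap=0.0241 t=50.6
-440 F=(3.0,3.4,0.0) ft=3.5 fr=-2.9 lagmm=-0.1 dr=0.1 gap=0.0243 t=50.9
-446 F=(2.0,1.9,-0.2) ft=2.1 fr=-1.8 lagmm=-0.1 dr=0.1 gap=0.0245 t=51.2
-452 F=(3.1,2.0,-0.8) ft=3.0 fr=-2.1 lagmm=-0.1 dr=0.1 gap=0.0243 t=51.6
-458 F=(3.5,1.4,0.4) ft=3.3 fr=-1.9 lagmm=-0.1 dr=0.1 gap=0.0248 t=51.9
-464 F=(3.2,1.1,-0.3) ft=2.9 fr=-1.9 lagmm=-0.1 dr=0.1 gap=0.0242 t=52.3
-470 F=(2.9,1.8,-1.3) ft=2.1 fr=-2.7 lagmm=-0.1 dr=0.1 gap=0.0246 t=52.6
-476 F=(2.8,-0.3,-0.0) ft=2.7 fr=-0.9 lagmm=-0.0 dr=0.1 gap=0.0243 t=53.0
-482 F=(3.1,-0.0,-1.0) ft=2.7 fr=-1.6 lagmm=-0.1 dr=0.1 gap=0.0245 t=53.3
-488 F=(4.2,-1.0,-1.0) ft=4.0 fr=-1.8 lagmm=0.0 dr=0.1 gap=0.0246 t=53.6
-494 F=(3.4,-1.4,-1.0) ft=3.4 fr=-1.3 lagmm=0.1 dr=0.2 gap=0.0244 t=54.0
-500 F=(5.3,-2.0,-0.7) ft=4.9 fr=-2.8 lagmm=0.2 dr=0.2 gap=0.0241 t=54.3
-506 F=(4.3,-0.9,-0.1) ft=3.1 fr=-3.1 lagmm=0.3 dr=0.2 gap=0.0244 t=54.7
-512 F=(4.4,-2.5,-1.4) ft=4.3 fr=-2.7 lagmm=0.4 dr=0.2 gap=0.0244 t=55.0
```

The nip shows from about −484°: the lag rises 0.1 mm per 6°, which matches 3.6 N/rad. I'm at about 20 N and aim for about 45 N.

```bash
python3 - <<'E'
from wind import *
from det import *
K=json.load(open("ck.json"))
wind(K,np.radians(6),6,.03,stop=lambda K:K["log"][-1][5]*55>1.15 or K["log"][-1][3]>8)
hold(.3)
f=np.mean([F() for _ in range(3)],0)-K["f0"]; t=K["th"]; print(f.round(1), -f[:2]@np.array([np.sin(t),-np.cos(t)]),state()["time"])
d=get_image("scene"); cv2.imwrite("pics/s11.png",cv2.resize(d["frame"][140:250,80:230],None,fx=5,fy=5)); np.savez("pics/s11.npz",**d)
E
```

```text
-518 F=(5.7,-3.0,-1.0) ft=4.9 fr=-4.2 lagmm=0.6 dr=0.2 gap=0.0245 t=55.3
-524 F=(4.5,-3.6,-2.0) ft=4.7 fr=-3.4 lagmm=0.8 dr=0.2 gap=0.0240 t=55.7
-530 F=(4.5,-5.1,-2.5) ft=5.8 fr=-3.5 lagmm=1.0 dr=0.2 gap=0.0244 t=56.0
-536 F=(4.9,-5.5,-1.9) ft=5.9 fr=-4.5 lagmm=1.3 dr=0.2 gap=0.0244 t=56.4
[ 4.1 -4.8 -1.9] 5.075820399428061 56.6667
```

View pics/s11.png

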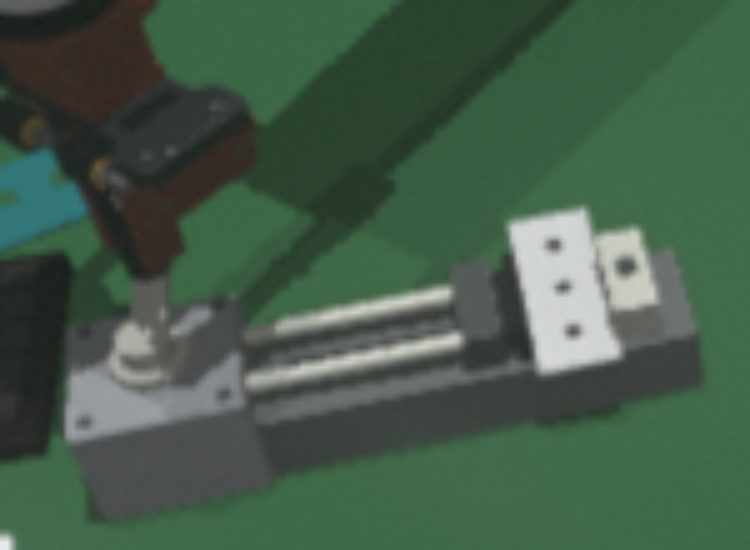

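```bash
python3 - <<'E'
from wind import *
from det import *
K=json.load(open("ck.json"))
wind(K,np.radians(6),1,.03)
hold(.25); gripper_open(); hold(.1); p=state()["ee_pos"]; print(tilt(),(F()-K["f0"]).round(1),state()["time"])
move_l([p[0],p[1],.20],.2)
move_l([p[0]-.12,p[1]-.1,.22],.3)
d=get_image("scene"); cv2.imwrite("pics/s12.png",cv2.resize(d["frame"][140:250,80:230],None,fx=5,fy=5)); np.savez("pics/s12.npz",**d)
d=get_image("top"); cv2.imwrite("pics/t12.png",d["frame"]); np.savez("pics/t12.npz",**d)
print(state()["time"])
E
```

```text
-542 F=(4.0,-6.3,-2.1) ft=6.2 fr=-4.2 lagmm=1.6 dr=0.2 gap=0.0241 t=57.1
[ 0.5051 -0.3167  0.0795] [-0.4 -0.4  1.3] 58.4833
60.0083
```

View pics/s12.png

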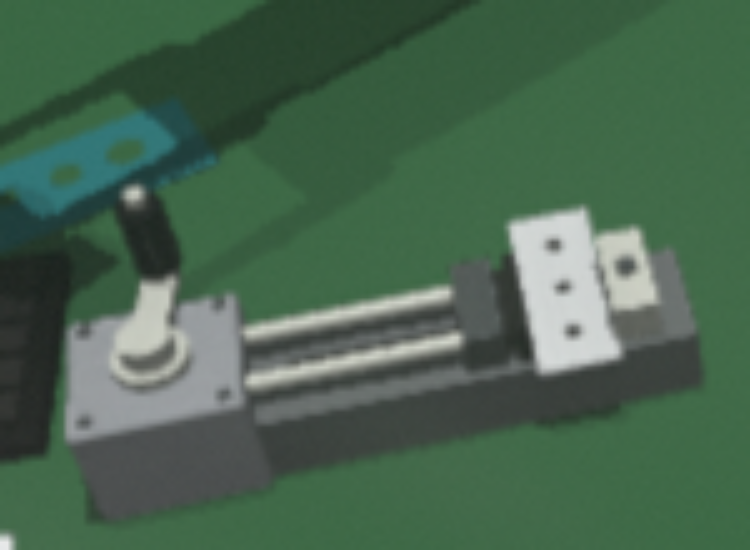

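View pics/t12.png

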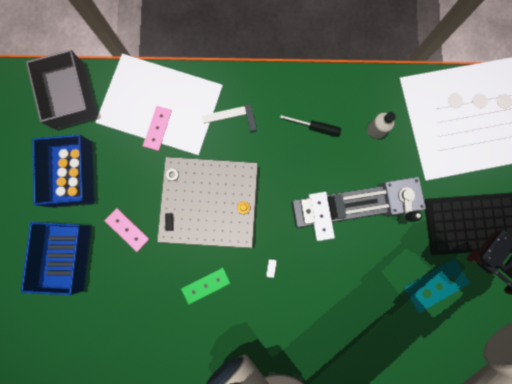

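The blank sits between the jaws against the rest jaw (scene crop x 510–620). The crank stayed where it was left and the bystanders are in place. One numeric check, then I hand in.

```bash
python3 - <<'E'
from r import *
from det import *
for n,b in(("s12",None),):
    pass
d=dict(np.load("pics/t12.npz")); hsv=cv2.cvtColor(d["frame"],cv2.COLOR_BGR2HSV); z=cloud(d)[...,2]
m=box((hsv[...,2]>190)&(hsv[...,1]<40)&(z<.059),300,185,340,245)
c,s,a,_=rect(d,m,.048); print((c/1000-O)@np.c_[X,Y],s,a)
hold(.3); print(state()["time"],F().round(1)); job_done()
E
```

```text
[-0.01709245  0.10030098] [45.142189025878906, 119.36798095703125] 9.347213
60.3083 [ 0.7  1.1 -0.6]
the job is handed in; nothing more can be done
```

The job is handed in at 60.3 s, under the 72 s limit; no verdict was reported. I had no direct reading of the clamping force. It is estimated at about 40 N, in the middle of the 20 to 80 N band.

**What I did:**
- I pressed lightly on the blank and slid it until about 40 mm stuck out past the board's near edge.
- I gripped that end across its width, laid the blank on the clamp's bed and let go.
- I held the sleeve through about 1.9 turns clockwise until the blank was nipped, then opened the fingers and moved clear.

**Last checks:**
- **Blank position:** the top camera puts its centre at x = −17 mm, y = 100 mm in the clamp's frame. It lies within about 0.2° of the jaws' direction, against the rest jaw.
- **Clamping:** the force along the circle rose about 3.4 N over free running. By angle, the crank turned about 1 rad past contact.
- **After letting go:** the crank stayed put in the pictures, and no bystander looked moved.

**What disagreed:**
- **Fingertips:** they were about 20 mm behind the reported TCP, where the description puts them 8 mm ahead. I found the true offset by touching the blank's top.
- **Sleeve force:** in free running it read about 2.8 N in slow steps, not the stated 4.5 N. I therefore judged the nip by the rise in force and by how far the arm lagged its target.
- **Turn count:** contact came later than my first estimate from the pictures, about 10.9 rad instead of 10.
- **First part of the winding:** my first estimate of the crank's axis was about 3.7 mm off. That gave up to about 13 N of sideways load on the sleeve until I corrected it.

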